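Unclamp a check-valve plate and hold it, ball in seat, at the inspection camera

ROBOT

A 6-joint arm with a two-finger parallel gripper is mounted at the origin on the work surface. World frame = base frame: x ahead of the robot, y to its left, z up, the work surface at z = 0. Lengths are in m, angles in rad, forces in N, time in s.
With the tool pointing down it reaches from about 0.375 to 0.9 m from the base axis. Payload 3.1 kg.
Tool frame: the origin (TCP) lies on the centre line of the jaws, within the pads' length; the fingertips stand 17 mm ahead of it and the grasp point (between the pads) lies 2 mm behind it; y points along the fingers, z is the direction in which the jaws open and shut, and the axes are right-handed (so a half turn about y gives the same grasp; the last joint's range is limited). The gripper opens to 85 mm and grips with 20 to 120 N. Pads are 22 mm wide; open, the fingers measure 114 mm over their backs; the gripper's body (76 mm by 85 mm) begins 54 mm behind the grasp point. The pads swing forward as they close: fully open they stand 13 mm farther back than shut.
Start: joints at [-1.427, 0.527, 1.433, -0, 1.181, -0.178], TCP at [0.198, -0.593, 0.248] pointing down, gripper open.
Joint ranges: [-3.08, 3.08], [-0.75, 2.2], [0.22, 2.44], [-1.43, 4.57], [0, 2.65], [-2.85, 2.85]. Speed limits (rad/s): [2.79, 2.79, 3.14, 3.14, 3.14, 3.14].

INTERFACE

Orientations are given as a unit quaternion [x, y, z, w].
In Python, from station import manip gives the robot as it stands.
- The arm moves only by the shell command python3 -m handwheel 'ROWS' [FORCE]. ROWS is JSON, one flat list of numbers, 7 for each row, row after row: the shift along the tool's x, y, z in cm, then the turn, a rotation vector about the tool's x, y, z in rad, then the finger opening in cm, from 0 to 8.54. A call has 1 to 10 rows; each row is the pose to reach, as a shift and turn from the pose commanded when the call began, along the tool's axes at that moment; what a row does not reach only later rows make up. A row lasts 1/12 s, in which the tool goes at most 41.7 mm and 7.16 degrees, less where a joint would pass 70% of its speed; a pose out of reach is approached as far as the arm can. A call with a gripper value outside its range is refused whole. The fingers move at their own pace and stop on an object; FORCE is the grip in N (left out, the last holds). Time passes only in rows, so rows that repeat a pose let the fingers close. It gives the time, the measured TCP pose, the force and the opening at its end, in the units of the state.
- manip.sense(): the state, without advancing time (a new reading comes with each control period).
- manip.snapshot(name): name is "side" or "top" or "wrist"; returns a dict with "frame" (480x640x3 uint8, red, green, blue), "depth" (480x640 float32, m along the optical axis (not along the pixel's ray), 0 where there is no reading), "camera_matrix" (3x3 intrinsics, pixels), "rvec" (rotation vector, rad) and "tvec" (3), from world to camera coordinates, as OpenCV has them. Camera axes: x right, y down, z forward; pixel columns grow to the right and rows downward; lengths in m; the calibration is good to about 2 mm. A picture is of the moment at which its call begins.
- manip.sign_off(): hands the job in, once; it reports no verdict.
The state is a dict: "t": time; "q": joint angles; "qd": joint speeds; "tau": joint torques, N m; "tcp_pos": TCP position; "tool_rot": TCP orientation; "force": force on the tool from outside, world axes, zero at the start; "ft_torque": the same for the moment, N m; "finger_gap": opening from 0.0 (shut) to 1.0 (fully open).
Only numpy, scipy, OpenCV 4.12 (cv2) and the standard library are available. Lean on these libraries where they do the work, as an engineer would, in place of code of your own. Each camera call takes 0.05 s, during which the arm holds its last target.

TASK

The check-valve plate in the bench vise has just been lapped, and its steel ball lies loose in the shallow seat pocket: pull the vise's knob to slide the jaw well open and leave it open, then lift the plate out (the nut of its upright tube fitting is there to grip it by). Carry it without bumping the camera and without touching the ball or tipping it over the pocket's rim, and hold the plate still and level in front of the inspection camera, with the ball at the camera's point of focus (on the lens axis, 92 mm in front of the ring light) and the fitting not between ball and lens. Finish while still holding it there in the gripper; leave everything else on the bench where it is.

Things in the scene. Friction and masses are not known exactly. Their poses are not given: they have to be found in the camera images.
- jaw (a joint): opening of the vise's sliding jaw in m: about 0 = shut on the plate (starts 0 to 0.002), stop at 0.040. Jaw, spindle and knob slide as one along the vise's +y when the knob is pulled straight out (quick release is off: no turning). About 5 N of friction and 25 N per m/s of drag; it stays where it is left.
- knob (a point): centre of the black round knob on the end of the vise's spindle: a disc 36 mm across, 16 mm thick, its axis level, 56 mm above the table; free all round, with about 23 mm of bare 13 mm spindle between it and the vise's end when shut. Local +y points along the spindle away from the vise, the way the jaw opens; z is up.
- vise: grey bench vise, fixed; bed 82 mm wide (x), 200 mm long (y), lugs 124 mm across, steel jaws 90 mm long, tops 62 mm above the table. Origin on the table under the clamped plate's place; bed top at 45 mm; fixed jaw at -y, sliding jaw at +y. Left or right on the table, turned -0.2 to 0.35 rad.
- lip (a point): middle of the edge of the fixed jaw's lip, 58 mm above the table; axes as the vise. Both jaws' lips overhang the plate's flange by 4 mm, 1 mm above it: once the jaw is open, slide the plate on the bed along +y (by half the opening, at least 5 mm) to clear this lip, then lift.
- nut (a point): the plate's grip: centre of the upper nut of the steel tube fitting standing on the aluminium check-valve plate. Nut 24 mm across flats, 26 mm high, flats to local +y and -y (and every 60 degrees); a 10 mm tube stub rises 14 mm above it. 51 mm above the plate's underside, 31 mm above its top face. Local x runs along the plate towards the ball, z up; in the vise x lies along the jaws.
- seat (a point): on the plate: the ball's centre when it rests in its seat, 44 mm from the nut's axis along local +x, 26 mm below nut. Pocket round, 28 mm wide, 4 mm deep, an 8 mm bore in its floor. Plate 110 mm along x (-45 to +65 mm from the nut), 20 mm thick: flange 64 mm wide, 8 mm thick, body above 50 mm wide. About 0.32 kg with fitting, centre of mass near the nut's axis.
- ball_center (a point): centre of the loose steel ball, 20 mm in diameter, about 33 g, in the pocket; it stands 15 mm above the plate's top and is free to roll. Its own axes turn as it rolls.
- focus (a point): the inspection camera's point of focus, in empty air on its lens axis, 160 mm above the table and 92 mm in front of the ring light's face. Local +x points from here to the lens, z up.
- lens (a point): centre of the ring light's front face, around the lens: a white ring 64 mm across, 160 mm above the table; local +x points into the camera.
- camera: inspection camera on a post stand, fixed: grey finned housing 70 x 44 x 44 mm, 36 mm black lens, white ring light, post, foot 110 x 90 mm. Origin on the table straight under the point of focus (the foot's centre is 180 mm from it along local +x); nothing of it is higher than 195 mm.
- spanner: bystander: steel spanner 160 mm long lying by the vise, origin at its middle.
- union: bystander: small steel tube union standing on end, 22 mm across flats and 54 mm high, near the camera, origin under its foot. No plate and no ball.
- nut_spare: bystander: loose brass nut, about 26 mm across, 14 mm high, near the camera.
- dish: bystander: steel dish 84 mm wide, 22 mm high, origin under its middle.
- bottle: bystander: white solvent bottle 60 mm wide, 150 mm high, origin under its middle.
- jar: bystander: brown jar with a steel lid, 56 mm wide, 50 mm high, origin under its middle.
- screwdriver: bystander: screwdriver 170 mm long, lying, origin near its middle.
Not all that is in view belongs to the job. What is shaped like the part that bears nut but yellow is not meant.

How it is judged:
By the outcome, as a careful person would: the job done as asked, in the order asked, and still so for the second after the job is handed in, while the arm keeps its last pose, push and grip.
It also fails if it takes over 56 s, if anything falls off the work surface, if the arm or the gripper's body presses on something with over 40 N, if the wrist force passes 120 N, or if a joint passes its speed limit or range.

## Working session

There is one attempt and no reset: what is moved stays moved. The work goes in short steps, Python scripts to look and compute and a shell command to move; the robot and the scene stay as the last step left them, time stands still between calls to the robot, and variables do not carry over. Pictures are saved under pics/ and viewed, and the job is handed in when it is done.

```bash
ls; mkdir -p pics
cat > h.py <<'E'
import numpy as np, cv2
from scipy.spatial.transform import Rotation as R
from station import manip
def snap(n,f):
    s=manip.snapshot(n); cv2.imwrite('pics/'+f+'.png',s['frame'][:,:,::-1]); np.savez('pics/'+f+'.npz',**{k:np.array(v) for k,v in s.items()}); return s
def load(f): return dict(np.load('pics/'+f+'.npz'))
def cam(s):
    Rm=cv2.Rodrigues(np.array(s['rvec'],float))[0]; t=np.array(s['tvec'],float).reshape(3); return Rm,t
def ray(s,u,v):
    Rm,t=cam(s); K=np.array(s['camera_matrix']); d=Rm.T@np.linalg.solve(K,[u,v,1.]); return -Rm.T@t,d
def onz(s,u,v,z):
    c,d=ray(s,u,v); return c+d*(z-c[2])/d[2]
def proj(s,P):
    Rm,t=cam(s); p=np.array(s['camera_matrix'])@(Rm@np.array(P)+t); return p[:2]/p[2]
def cloud(s):
    Rm,t=cam(s); K=np.array(s['camera_matrix']); d=s['depth']; v,u=np.mgrid[:480,:640]
    p=np.stack([(u-K[0,2])/K[0,0]*d,(v-K[1,2])/K[1,1]*d,d],-1); w=(p-t)@Rm; w[d==0]=np.nan; return w
E
python3 - <<'E'
from h import *
for n in ['side','top','wrist']:
    s=snap(n,n+'0'); c,d=ray(s,320,240); print(n,c,d)
print(manip.sense())
E
```

```text
pics
side [0.42028674 1.00538808 0.96010609] [ 0.08758087 -0.77312088 -0.6283049 ]
top [ 0.23698709 -0.01965487  1.50930045] [ 0.19131044 -0.02145724 -0.98149349]
wrist [ 0.26788095 -0.56914052  0.37336031] [-0.29231903 -0.08497882 -0.95269928]
{'t': 0.15, 'q': array([-1.42752697e+00,  5.28251858e-01,  1.43362084e+00,  2.04858914e-05,
        1.18141016e+00, -1.78516817e-01]), 'qd': array([ 1.73658092e-03, -1.18090111e-03, -2.41506334e-03,  8.10680813e-05,
        1.03568127e-03,  5.36360955e-04]), 'tau': array([ 8.14748000e-04, -4.42742980e+01, -1.78275776e+01, -2.44029179e-04,
        5.59599866e-03,  2.03674650e-07]), 'tcp_pos': array([ 0.19760997, -0.59238138,  0.24755478]), 'tool_rot': array([-0.11325839,  0.69857178, -0.69737704,  0.11329285]), 'force': array([-0.52443332, -0.10143767,  0.58806827]), 'ft_torque': array([ 0.02128878, -0.00405078,  0.07681536]), 'finger_gap': 0.9978925776026091}
```

View pics/top0.png

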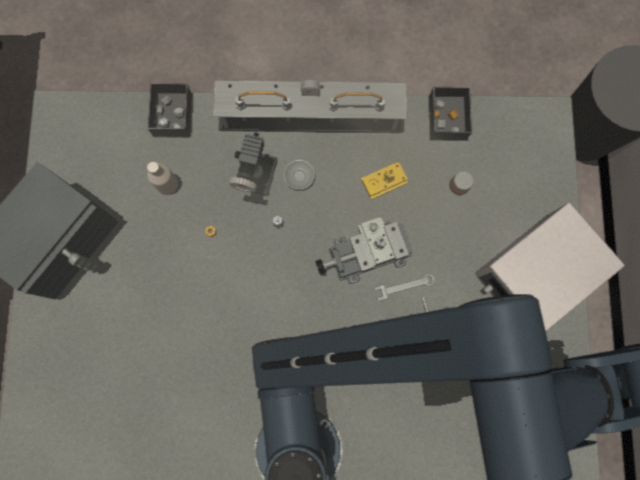

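View pics/side0.png

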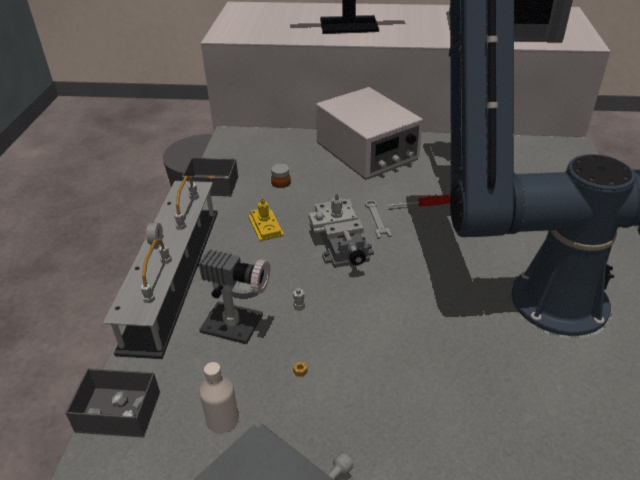

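View pics/wrist0.png

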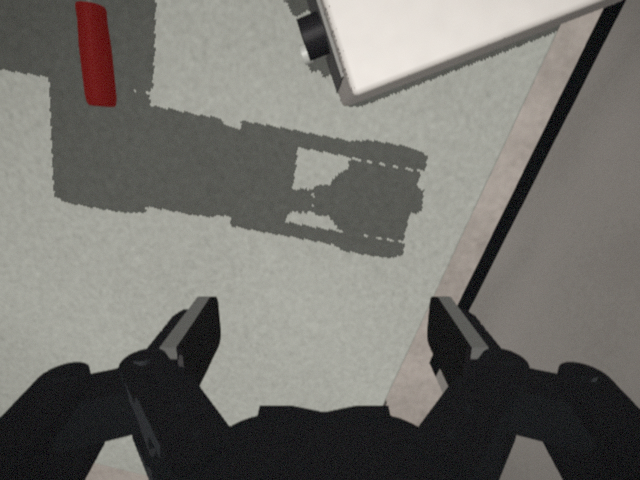

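Run:
```python
from h import *
s=load('top0'); f=s['frame'][:,:,::-1]
cv2.imwrite('pics/t0a.png',cv2.resize(f[205:295,305:425],(800,600),interpolation=cv2.INTER_CUBIC))
cv2.imwrite('pics/t0b.png',cv2.resize(f[125:245,190:350],(800,600),interpolation=cv2.INTER_CUBIC))
s2=load('side0'); f=s2['frame'][:,:,::-1]
cv2.imwrite('pics/s0a.png',cv2.resize(f[180:280,290:390],(600,600),interpolation=cv2.INTER_CUBIC))
cv2.imwrite('pics/s0b.png',cv2.resize(f[230:350,190:320],(650,600),interpolation=cv2.INTER_CUBIC))
```

```text
(no output)
```

View pics/t0a.png

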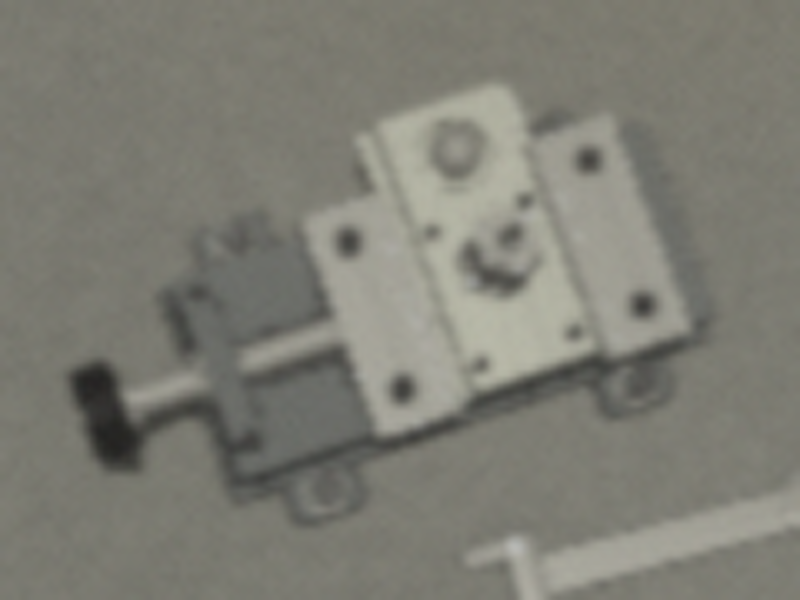

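View pics/t0b.png

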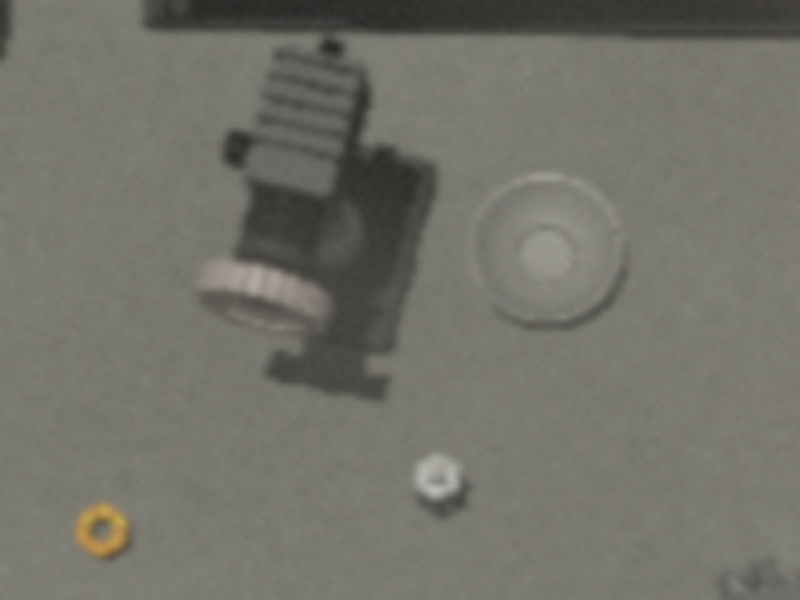

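View pics/s0a.png

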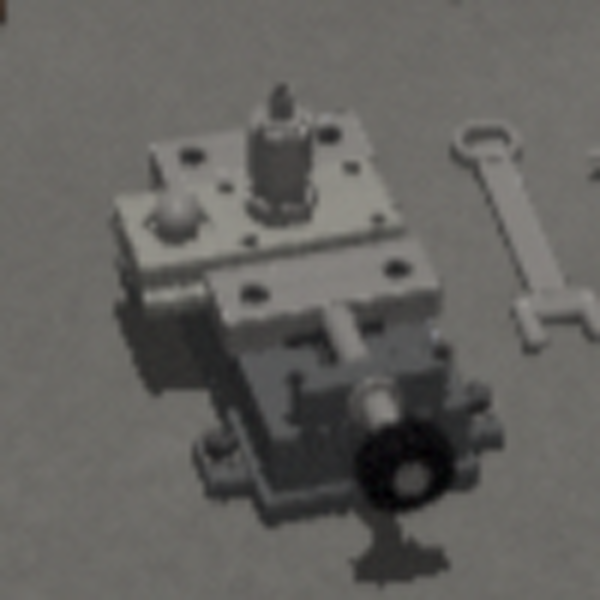

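View pics/s0b.png

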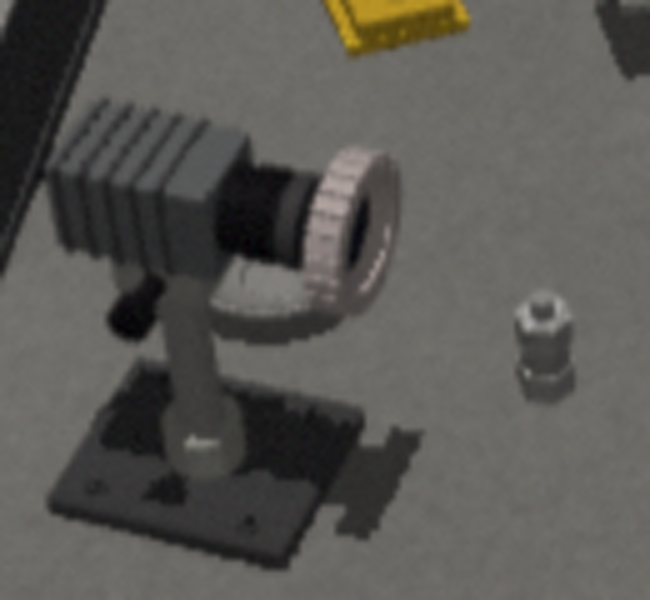

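Run:
```python
from h import *
np.set_printoptions(precision=4,suppress=True)
s=load('top0'); w=cloud(s)
a=lambda x,y:(305+(x+.5)*.15-.5,205+(y+.5)*.15-.5)
b=lambda x,y:(190+(x+.5)*.2-.5,125+(y+.5)*.2-.5)
def at(n,p,z):
    u,v=p; print(n,np.round(p,1),onz(s,u,v,z),'depthpt',w[int(round(v)),int(round(u))])
at('knob',a(105,417),.070); at('nut tube',a(515,232),.123); at('ball',a(457,150),.075)
at('jawS far',a(348,240),.062);at('jawS near',a(402,388),.062);at('jawF far',a(588,160),.062);at('jawF near',a(643,304),.062)
at('union',b(438,475),.054);at('nutsp',b(103,530),.014);at('ringL',b(200,270),.16);at('ringR',b(328,300),.16);at('ringc',b(262,300),.192)
at('housing rear',b(320,65),.182);at('dish',b(549,252),.0)
at('spannerend',a(500,550),.005)
s2=load('side0');w2=cloud(s2)
c=lambda x,y:(290+(x+.5)/6-.5,180+(y+.5)/6-.5)
d=lambda x,y:(190+(x+.5)/5-.5,230+(y+.5)/5-.5)
def at2(n,p,z):
    u,v=p; print('S',n,np.round(p,1),onz(s2,u,v,z),'depthpt',w2[int(round(v)),int(round(u))])
at2('knob',c(407,470),.056);at2('tube',c(280,95),.123);at2('ball',c(178,215),.07);at2('ring',d(368,230),.16);at2('ringtop',d(375,150),.192);at2('ringbot',d(358,310),.128);at2('lens',d(340,228),.16)
T=R.from_quat(manip.sense()['tool_rot']).as_matrix();print(T)
```

```text
knob [320.3 267.1] [ 0.4481 -0.0524  0.07  ] depthpt [ 0.4486 -0.0516  0.0693]
nut tube [381.8 239.4] [ 0.5105 -0.2009  0.123 ] depthpt [ 0.5109 -0.201   0.1256]
ball [373.1 227.1] [ 0.5515 -0.1855  0.075 ] depthpt [ 0.5506 -0.1846  0.08  ]
jawS far [356.8 240.6] [ 0.5187 -0.145   0.062 ] depthpt [ 0.5175 -0.1456  0.0622]
jawS near [364.9 262.8] [ 0.4617 -0.1652  0.062 ] depthpt [ 0.4603 -0.165   0.0676]
jawF far [392.8 228.6] [ 0.551  -0.2373  0.062 ] depthpt [ 0.5504 -0.2382  0.0596]
jawF near [401.  250.2] [ 0.4951 -0.2574  0.062 ] depthpt [ 0.4955 -0.2573  0.0622]
union [277.2 219.6] [0.5729 0.0592 0.054 ] depthpt [0.5731 0.06   0.0487]
nutsp [210.2 230.6] [0.5504 0.2373 0.014 ] depthpt [ 0.5527  0.2406 -0.0024]
ringL [229.6 178.6] [0.6488 0.1707 0.16  ] depthpt [0.6415 0.1668 0.1807]
ringR [255.2 184.6] [0.6345 0.1084 0.16  ] depthpt [0.6338 0.1089 0.1592]
ringc [242.  184.6] [0.6247 0.1364 0.192 ] depthpt [0.6271 0.1378 0.1806]
housing rear [253.6 137.6] [0.7456 0.1134 0.182 ] depthpt [0.7447 0.1124 0.1817]
dish [299.4 175. ] [0.7101 0.0045 0.    ] depthpt [0.7083 0.0055 0.0057]
spannerend [379.6 287.1] [ 0.4068 -0.2089  0.005 ] depthpt [ 0.4071 -0.2101  0.0047]
S knob [357.4 257.9] [ 0.455  -0.0483  0.056 ] depthpt [ 0.4558 -0.045   0.0585]
S tube [336.2 195.4] [ 0.5142 -0.1973  0.123 ] depthpt [ 0.5152 -0.2024  0.1207]
S ball [319.2 215.4] [ 0.5554 -0.1852  0.07  ] depthpt [ 0.5553 -0.1797  0.0754]
S ring [263.2 275.6] [0.6322 0.1389 0.16  ] depthpt [0.6363 0.1241 0.1452]
S ringtop [264.6 259.6] [0.6287 0.1278 0.192 ] depthpt [0.6294 0.1221 0.186 ]
S ringbot [261.2 291.6] [0.6367 0.151  0.128 ] depthpt [0.6354 0.1583 0.1339]
S lens [257.6 275.2] [0.6433 0.1386 0.16  ] depthpt [0.6361 0.1636 0.1837]
[[-0.9487 -0.0002  0.3163]
 [-0.3163  0.0017 -0.9487]
 [-0.0003 -1.     -0.0017]]
```

```bash
cat >> h.py <<'E'
def delta(pos,zyaw,s=None):
    """tool-frame shift(cm) & rotvec to reach world pos with tool down, z axis at yaw zyaw"""
    s=s or manip.sense(); T=R.from_quat(s['tool_rot'])
    z=np.array([np.cos(zyaw),np.sin(zyaw),0]); y=np.array([0,0,-1.]); x=np.cross(y,z)
    G=R.from_matrix(np.stack([x,y,z],1))
    print('t',s['t'],'shift cm',np.round(T.inv().apply(np.array(pos)-s['tcp_pos'])*100,2),'turn',np.round((T.inv()*G).as_rotvec(),4),'tcp',np.round(s['tcp_pos'],4),'F',np.round(s['force'],1),'gap',round(s['finger_gap'],3), 'q',np.round(s['q'],2))
E
python3 -m handwheel '[-10,0,-11,0,-0.4,0,8.5, -20,2,-21,0,-0.8,0,8.5, -41.1,4.8,-43.1,0,-1.592,0,8.5, -41.1,4.8,-43.1,0,-1.592,0,8.5, -41.1,4.8,-43.1,0,-1.592,0,8.5, -41.1,4.8,-43.1,0,-1.592,0,8.5, -41.1,4.8,-43.1,0,-1.592,0,8.5, -41.1,4.8,-43.1,0,-1.592,0,8.5, -41.1,4.8,-43.1,0,-1.592,0,8.5, -41.1,4.8,-43.1,0,-1.592,0,8.5]' 60
python3 -c "
from h import *
delta([.452,-.054,.2],.343)"
```

```text
t: 0.98
tcp_pos: [0.3746, -0.2152, 0.2159]
tool_rot: [-0.502, 0.498, -0.498, 0.502]
force: [1.5, 0.2, -0.7]
finger_gap: 0.993
t 0.9833 shift cm [-16.07   1.59   7.84] turn [-1.000e-04 -3.366e-01  0.000e+00] tcp [ 0.3746 -0.2152  0.2159] F [ 1.5  0.2 -0.7] gap 0.993 q [-0.78  0.32  1.93  0.    0.89 -0.79]
```

```bash
python3 -m handwheel '[-4,0.4,2,0,-0.1,0,8.5, -8,0.8,4,0,-0.2,0,8.5, -12,1.2,6,0,-0.3,0,8.5, -16.1,1.6,7.8,0,-0.337,0,8.5, -16.1,1.6,7.8,0,-0.337,0,8.5, -16.1,1.6,7.8,0,-0.337,0,8.5, -16.1,1.6,7.8,0,-0.337,0,8.5]' 60
python3 -c "
from h import *
delta([.452,-.054,.2],.343)
snap('wrist','w1');snap('top','top1')"
```

```text
t: 1.57
tcp_pos: [0.4521, -0.0552, 0.1998]
tool_rot: [0.578, -0.408, 0.408, -0.577]
force: [-0.2, 0.2, -0.5]
finger_gap: 0.997
t 1.5667 shift cm [-0.12 -0.02  0.03] turn [ 0.0006 -0.0023 -0.    ] tcp [ 0.4521 -0.0552  0.1998] F [-0.2  0.2 -0.5] gap 0.997 q [-0.37  0.38  1.9  -0.    0.87 -0.71]
```

View pics/w1.png

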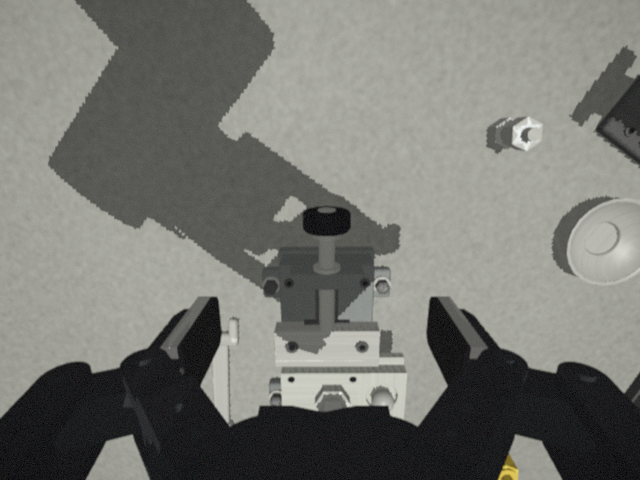

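Run:
```python
from h import *
np.set_printoptions(precision=4,suppress=True)
s=load('w1'); w=cloud(s); f=s['frame'].astype(int)
m=(f.max(-1)<45)&~np.isnan(w[...,0]); m[:195]=0; m[245:]=0; m[:,:295]=0; m[:,360:]=0
m&=(w[...,2]>.03)
P=w[m]; yaw=.343
ex=np.array([np.cos(yaw),np.sin(yaw),0]);ey=np.array([-np.sin(yaw),np.cos(yaw),0])
print(m.sum(),'z',np.percentile(P[:,2],[1,50,99]),'ex',np.percentile(P@ex,[1,50,99]),'ey',np.percentile(P@ey,[1,50,99]))
top=P[P[:,2]>.068]; print('top ex',np.percentile(top@ex,[2,98]),'ey',np.percentile(top@ey,[2,98]))
# spindle mid line
for v in (245,255,300,315):
    r=f[v,300:355].sum(-1); z=w[v,300:355,2]; k=np.where((z>.054)&(z<.068))[0]
    if len(k): q=w[v,300+k]; print(v,300+k.min(),300+k.max(),(q@ex).mean(),(q@ey).mean(),q[:,2].max())
def show(n,u,v,z):
    p=onz(s,u,v,z);print(n,p,'ex,ey',p@ex,p@ey,w[v,u])
for a in [('bl',291,347,.062),('br',362,347,.062),('union',527,134,.054)]: show(*a)
print('tcp ex ey',manip.sense()['tcp_pos']@ex,manip.sense()['tcp_pos']@ey)
```

```text
1080 z [0.0502 0.0712 0.0757] ex [0.3918 0.4088 0.4266] ey [-0.2063 -0.1972 -0.1913]
top ex [0.3961 0.4216] ey [-0.2062 -0.1916]
245 319 334 0.4092338846417376 -0.21863553148055348 0.06326740775927873
255 319 334 0.4092339483429693 -0.22697324669289093 0.06439912102508433
300 319 334 0.40920445330835997 -0.26658908505147255 0.06305495709438451
315 319 334 0.40919424419880757 -0.28045279349198865 0.06337286051977818
bl [ 0.4611 -0.1653  0.062 ] ex,ey 0.3786788707487137 -0.3107186676033899 [ 0.4608 -0.1634  0.0648]
br [ 0.5186 -0.1449  0.062 ] ex,ey 0.43965170039754986 -0.3108796771396531 [ 0.5179 -0.1436  0.0641]
union [0.57   0.0598 0.054 ] ex,ey 0.5569261733600215 -0.13541790059979866 [0.5708 0.06   0.0526]
tcp ex ey 0.4064599300258557 -0.20535402022820723
```

```bash
python3 -m handwheel '[-0.7,3,0.3,0,0,0,6, -0.7,6,0.3,0,0,0,6, -0.7,9,0.3,0,0,0,6, -0.7,12,0.3,0,0,0,6, -0.7,13.5,0.3,0,0,0,6, -0.7,14.8,0.3,0,0,0,6, -0.7,14.8,0.3,0,0,0,6, -0.7,14.8,0.3,0,0,0,6]' 60
python3 -m handwheel '[0,0,0,0,0,0,4.4, 0,0,0,0,0,0,3.8, 0,0,0,0,0,0,3.3, 0,0,0,0,0,0,3.0, 0,0,0,0,0,0,3.0, 0,0,0,0,0,0,3.0]' 60
python3 -c "
from h import *
delta([.452,-.054,.2],.343)
snap('wrist','w2')"
```

```text
t: 2.33
tcp_pos: [0.4522, -0.0496, 0.0517]
tool_rot: [0.577, -0.41, 0.409, -0.576]
force: [0.1, 0.1, -0.5]
finger_gap: 0.702
t: 2.83
tcp_pos: [0.4521, -0.049, 0.0534]
tool_rot: [0.578, -0.408, 0.409, -0.577]
force: [-3.8, -4.2, 4.8]
finger_gap: 0.398
t 2.8333 shift cm [  0.48 -14.66  -0.18] turn [ 0.0005 -0.0034  0.0011] tcp [ 0.4521 -0.049   0.0534] F [-3.8 -4.2  4.8] gap 0.398 q [-0.35  0.67  2.   -0.    0.47 -0.69]
```

View pics/w2.png

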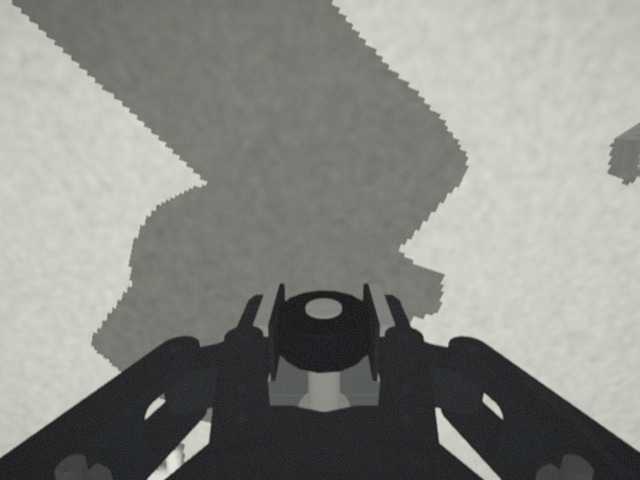

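```bash
python3 -m handwheel '[-0.1,0,0,0,0,0,3, -0.3,0,0,0,0,0,3, -0.6,0,0,0,0,0,3, -1.0,0,0,0,0,0,3, -1.4,0,0,0,0,0,3, -1.8,0,0,0,0,0,3, -2.2,0,0,0,0,0,3, -2.6,0,0,0,0,0,3, -2.9,0,0,0,0,0,3, -3.2,0,0,0,0,0,3]' 80
python3 -m handwheel '[-0.2,0,0,0,0,0,3, -0.4,0,0,0,0,0,3, -0.55,0,0,0,0,0,3, -0.6,0,0,0,0,0,3, -0.6,0,0,0,0,0,3]'
python3 -c "
from h import *
delta([.452,-.054,.2],.343)
snap('top','top2')
s=load('top2');cv2.imwrite('pics/t2a.png',cv2.resize(s['frame'][205:295,305:425,::-1],(800,600),interpolation=cv2.INTER_CUBIC))"
```

```text
t: 3.72
tcp_pos: [0.4414, -0.0191, 0.0535]
tool_rot: [0.578, -0.408, 0.409, -0.577]
force: [-5.6, -7.6, 7.3]
finger_gap: 0.392
t: 4.13
tcp_pos: [0.4394, -0.0135, 0.0535]
tool_rot: [0.578, -0.408, 0.408, -0.577]
force: [-4.4, -7.9, 5.7]
finger_gap: 0.394
t 4.1333 shift cm [  4.26 -14.64  -0.17] turn [ 0.0007 -0.0029  0.0015] tcp [ 0.4394 -0.0135  0.0535] F [-4.4 -7.9  5.7] gap 0.394 q [-0.28  0.67  2.04 -0.    0.44 -0.62]
```

View pics/t2a.png

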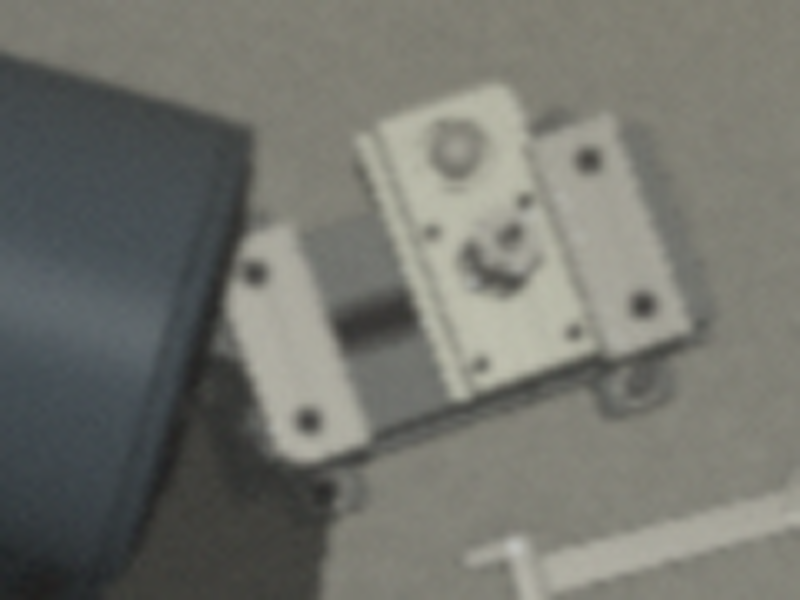

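```bash
python3 -m handwheel '[0,0,0,0,0,0,4.2, 0,0,0,0,0,0,5, 0,0,0,0,0,0,6, 0,0,0,0,0,0,6.5, 0,-2,0,0,0,0,6.5, 0,-5,0,0,0,0,6.5, 0,-9,0,0,0,0,6.5, 0,-13,0,0,0,0,6.5, 0,-17,0,0,0,0,6.5, 0,-19.5,0,0,0,0,7]' 60
python3 -c "
from h import *
delta([.512,-.199,.25],-1.228)
snap('top','top3')
"
```

```text
t: 5.02
tcp_pos: [0.441, -0.0125, 0.2508]
tool_rot: [-0.576, 0.407, -0.41, 0.578]
force: [0.5, 0.2, 0.9]
finger_gap: 0.819
t 5.0167 shift cm [19.95  0.15  0.5 ] turn [-5.9000e-03  1.5665e+00 -1.2000e-03] tcp [ 0.441  -0.0125  0.2508] F [0.5 0.2 0.9] gap 0.819 q [-0.28  0.28  1.87  0.    0.99 -0.62]
```

```bash
python3 -m handwheel '[2,0,0,0,0.125,0,8.5, 4,0,0,0,0.25,0,8.5, 6,0,0,0,0.375,0,8.5, 8,0,0,0,0.5,0,8.5, 10,0,0,0,0.625,0,8.5, 12,0,0,0,0.75,0,8.5, 14,0,0,0,0.875,0,8.5, 16,0,0.2,0,1.0,0,8.5, 18,0,0.4,0,1.12,0,8.5, 20,0,0.5,0,1.24,0,8.5]'
python3 -c "
from h import *
delta([.512,-.199,.25],-1.228)
"
```

```text
t: 5.9
tcp_pos: [0.5112, -0.2, 0.2465]
tool_rot: [-0.23, 0.669, -0.668, 0.23]
force: [0.4, -0.0, 0.3]
finger_gap: 0.992
t 5.9 shift cm [-0.13 -0.35 -0.03] turn [8.000e-04 3.202e-01 2.000e-04] tcp [ 0.5112 -0.2     0.2465] F [ 0.4 -0.   0.3] gap 0.992 q [-0.58  0.43  1.63  0.    1.09  0.33]
```

```bash
python3 -m handwheel '[0,0,0,0,0.12,0,8.5, 0,-0.3,0,0,0.24,0,8.5, 0,-0.3,0,0,0.32,0,8.5, 0,-0.3,0,0,0.32,0,8.5, 0,-0.3,0,0,0.32,0,8.5]'
python3 -c "
from h import *
delta([.512,-.199,.25],-1.228)
snap('wrist','w3');snap('top','top4')
"
```

```text
t: 6.32
tcp_pos: [0.5108, -0.1992, 0.2496]
tool_rot: [-0.124, 0.696, -0.696, 0.123]
force: [-0.5, 0.4, -0.0]
finger_gap: 0.993
t 6.3167 shift cm [-0.12 -0.04  0.03] turn [0.0008 0.0084 0.0005] tcp [ 0.5108 -0.1992  0.2496] F [-0.5  0.4 -0. ] gap 0.993 q [-0.58  0.42  1.62  0.    1.1   0.64]
```

View pics/w3.png

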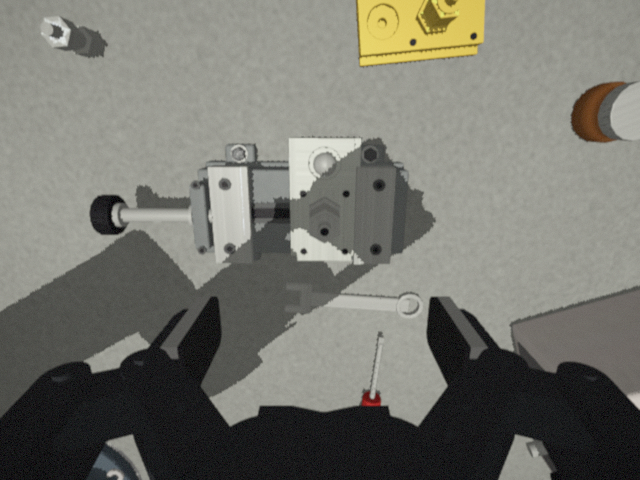

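Run:
```python
from h import *
np.set_printoptions(precision=4,suppress=True)
yaw=.343
ex=np.array([np.cos(yaw),np.sin(yaw),0]);ey=np.array([-np.sin(yaw),np.cos(yaw),0])
s=load('w3'); w=cloud(s)
f=s['frame'][125:275,190:410,::-1]; cv2.imwrite('pics/w3c.png',cv2.resize(f,(792,540),interpolation=cv2.INTER_CUBIC))
def show(n,u,v,z):
    p=onz(s,u,v,z);print(n,p,'ex,ey',p@ex,p@ey,w[v,u])
for a in [('tube',324,232,.123),('ball',323,162,.072),('jS',225,184,.062),('jSn',230,249,.062),('jF',379,185,.062),('jFn',376,249,.062),('pl far',304,193,.065),('pl near',304,251,.065),('pr far',346,193,.065),('pr n',345,251,.065),('edgeL',290,180,.065),('edgeLn',290,250,.065)]: show(*a)
p=manip.sense()['tcp_pos'];print('tcp',p@ex,p@ey)
# clouds
z=w[...,2]; 
m=(z>.108)&(z<.13); m[:,:280]=0; m[:,370:]=0; m[270:]=0; P=w[m]; print('tubecloud',m.sum(),np.median(P,0),P.max(0),P.min(0))
m=(z>.09)&(z<.112); m[:,:280]=0; m[:,370:]=0; m[270:]=0; P=w[m]; print('nutcloud',m.sum(),'ex',np.percentile(P@ex,[2,50,98]),'ey',np.percentile(P@ey,[2,50,98]),np.percentile(P[:,2],[2,50,98]))
```

```text
tube [ 0.5104 -0.1996  0.123 ] ex,ey 0.41352632601367567 -0.3596288328475389 [ 0.5105 -0.1996  0.1234]
ball [ 0.5536 -0.1829  0.072 ] ex,ey 0.4598172539170009 -0.35846730556639117 [ 0.5543 -0.1827  0.0796]
jS [ 0.505  -0.1084  0.062 ] ex,ey 0.43910479497312077 -0.27192141049135543 [ 0.5055 -0.1088  0.064 ]
jSn [ 0.4478 -0.1291  0.062 ] ex,ey 0.3782816676770945 -0.2721237893229779 [ 0.4487 -0.1294  0.0642]
jF [ 0.5509 -0.2366  0.062 ] ex,ey 0.4392268909587179 -0.4081421614342596 [ 0.551  -0.2365  0.063 ]
jFn [ 0.4946 -0.2571  0.062 ] ex,ey 0.3793068599343858 -0.40850429653484044 [ 0.4951 -0.2567  0.0638]
pl far [ 0.5219 -0.1766  0.065 ] ex,ey 0.43213203104260217 -0.34188002321528416 [ 0.5223 -0.1766  0.0669]
pl near [ 0.4707 -0.1944  0.065 ] ex,ey 0.3778863307640945 -0.3414084822194599 [ 0.471  -0.1944  0.0659]
pr far [ 0.5347 -0.2114  0.065 ] ex,ey 0.43240689127653953 -0.378933990336639 [ 0.5348 -0.2113  0.0657]
pr n [ 0.4837 -0.2301  0.065 ] ex,ey 0.3781720873406433 -0.3794036203890708 [ 0.4838 -0.2301  0.0653]
edgeL [ 0.5286 -0.1614  0.065 ] ex,ey 0.44349347392852234 -0.3297585519972595 [ 0.5266 -0.1609  0.053 ]
edgeLn [ 0.4672 -0.1819  0.065 ] ex,ey 0.37877042003424893 -0.32845307688834874 [ 0.4598 -0.1825  0.0448]
tcp 0.41412156949284995 -0.35940925544127833
tubecloud 799 [ 0.513  -0.1984  0.111 ] [ 0.5242 -0.186   0.1251] [ 0.4986 -0.2125  0.108 ]
nutcloud 722 ex [0.4028 0.4196 0.4276] ey [-0.3713 -0.3595 -0.348 ] [0.0918 0.1096 0.1119]
```

View pics/w3c.png

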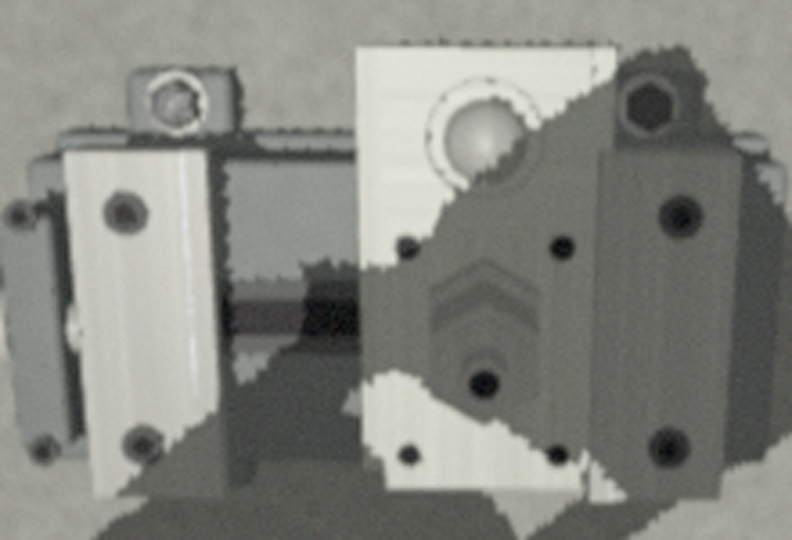

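```bash
python3 -m handwheel '[-0.05,3,0,0,0.008,0,5.5, -0.05,6,0,0,0.008,0,5.5, -0.05,9,0,0,0.008,0,5.5, -0.05,11.5,0,0,0.008,0,5.5, -0.05,13.5,0,0,0.008,0,5.5, -0.05,14.7,0,0,0.008,0,5.5, -0.05,15.3,0,0,0.008,0,5.5, -0.05,15.5,0,0,0.008,0,5.5, -0.05,15.5,0,0,0.008,0,5.5]' 40
python3 -c "
from h import *
delta([.512,-.199,.094],-1.228)
snap('wrist','w4')
"
```

```text
t: 7.17
tcp_pos: [0.5116, -0.1993, 0.0949]
tool_rot: [-0.12, 0.697, -0.697, 0.12]
force: [-0.4, 0.5, 1.0]
finger_gap: 0.642
t 7.1667 shift cm [-0.05  0.09 -0.02] turn [ 0.0001 -0.0014  0.0001] tcp [ 0.5116 -0.1993  0.0949] F [-0.4  0.5  1. ] gap 0.642 q [-0.58  0.65  1.75  0.    0.74  0.65]
```

View pics/w4.png

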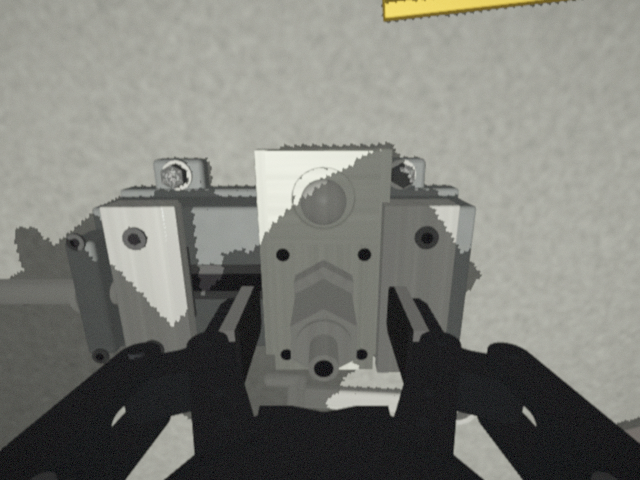

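```bash
python3 -m handwheel '[0,0.05,0,0,0,0,4.5, 0,0.05,0,0,0,0,4.0, 0,0.05,0,0,0,0,3.5, 0,0.05,0,0,0,0,3.1, 0,0.05,0,0,0,0,2.8, 0,0.05,0,0,0,0,2.6, 0,0.05,0,0,0,0,2.4, 0,0.05,0,0,0,0,2.2, 0,0.05,0,0,0,0,1.9, 0,0.05,0,0,0,0,1.5]' 40
python3 -m handwheel '[0,0,0,0,0,0,1.5, 0,0,0,0,0,0,1.5, 0,0,0,0,0,0,1.5]' 80
python3 -c "
from h import *
delta([.512,-.199,.094],-1.228)
snap('wrist','w5')
"
```

```text
t: 8.05
tcp_pos: [0.5115, -0.1993, 0.0948]
tool_rot: [0.12, -0.697, 0.697, -0.12]
force: [-1.2, 1.5, 3.9]
finger_gap: 0.275
t: 8.3
tcp_pos: [0.5116, -0.1994, 0.0949]
tool_rot: [0.12, -0.697, 0.697, -0.12]
force: [-0.6, 0.8, 6.0]
finger_gap: 0.264
t 8.3 shift cm [-0.05  0.09 -0.02] turn [-0.0002 -0.0019 -0.0002] tcp [ 0.5116 -0.1994  0.0949] F [-0.6  0.8  6. ] gap 0.264 q [-0.58  0.65  1.75 -0.    0.74  0.65]
```

View pics/w5.png

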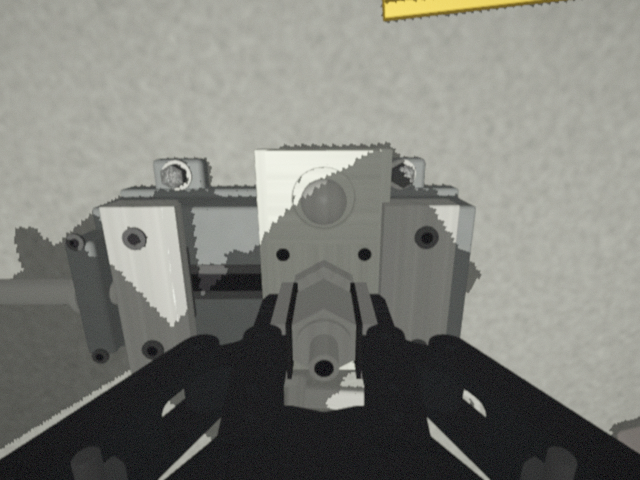

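```bash
python3 -m handwheel '[0,-0.03,-0.05,0,0,0,1.5, 0,-0.03,-0.15,0,0,0,1.5, 0,-0.03,-0.3,0,0,0,1.5, 0,-0.03,-0.5,0,0,0,1.5, 0,-0.03,-0.75,0,0,0,1.5, 0,-0.03,-1.0,0,0,0,1.5, 0,-0.03,-1.25,0,0,0,1.5, 0,-0.03,-1.5,0,0,0,1.5, 0,-0.03,-1.7,0,0,0,1.5, 0,-0.03,-1.82,0,0,0,1.5]'
python3 -m handwheel '[0,0,-0.05,0,0,0,1.5, 0,0,-0.08,0,0,0,1.5, 0,0,-0.08,0,0,0,1.5]'
python3 -c "
from h import *
delta([.512,-.199,.094],-1.228)
snap('wrist','w6')
"
```

```text
t: 9.18
tcp_pos: [0.5054, -0.1819, 0.0949]
tool_rot: [0.12, -0.697, 0.697, -0.12]
force: [0.9, -2.1, -1.0]
finger_gap: 0.265
t: 9.43
tcp_pos: [0.5052, -0.1813, 0.0949]
tool_rot: [-0.12, 0.697, -0.697, 0.12]
force: [1.4, -1.8, 2.3]
finger_gap: 0.269
t 9.4333 shift cm [-0.05  0.09  1.89] turn [ 0.0001 -0.002  -0.0001] tcp [ 0.5052 -0.1813  0.0949] F [ 1.4 -1.8  2.3] gap 0.269 q [-0.55  0.64  1.78  0.    0.72  0.68]
```

View pics/w6.png

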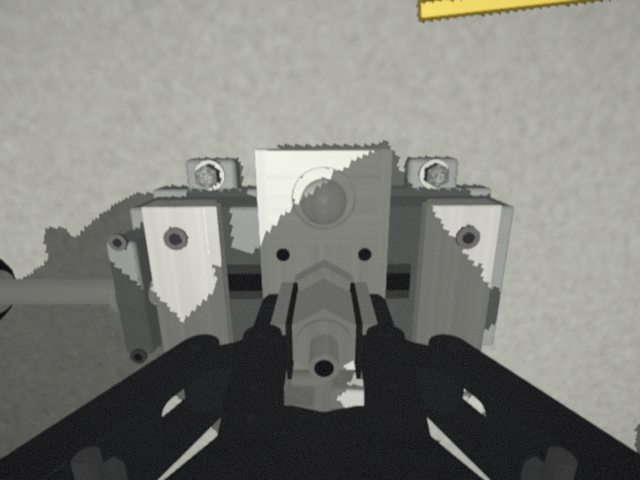

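```bash
python3 -m handwheel '[0,-0.05,0,0,0,0,1.5, 0,-0.2,0,0,0,0,1.5, 0,-0.5,0,0,0,0,1.5, 0,-0.9,0,0,0,0,1.5, 0,-1.4,0,0,0,0,1.5, 0,-2.0,0,0,0,0,1.5, 0,-2.7,0,0,0,0,1.5, 0,-3.4,0,0,0,0,1.5, 0,-4.1,0,0,0,0,1.5, 0,-4.8,0,0,0,0,1.5]'
python3 -m handwheel '[0,-0.7,0,0,0,0,1.5, 0,-1.4,0,0,0,0,1.5, 0,-2.1,0,0,0,0,1.5, 0,-2.7,0,0,0,0,1.5, 0,-3.2,0,0,0,0,1.5, 0,-3.6,0,0,0,0,1.5, 0,-3.9,0,0,0,0,1.5, 0,-4.1,0,0,0,0,1.5, 0,-4.2,0,0,0,0,1.5, 0,-4.2,0,0,0,0,1.5]'
python3 -c "
from h import *
delta([.507,.17,.184],-1.797)
snap('wrist','w7');snap('top','top7');snap('side','side7')
"
```

```text
t: 10.32
tcp_pos: [0.5052, -0.1814, 0.1438]
tool_rot: [0.12, -0.697, 0.697, -0.12]
force: [0.2, -0.3, -3.2]
finger_gap: 0.265
t: 11.15
tcp_pos: [0.5051, -0.1814, 0.1848]
tool_rot: [-0.12, 0.697, -0.697, 0.12]
force: [0.1, 0.3, -2.9]
finger_gap: 0.269
t 11.15 shift cm [-11.92   0.09 -33.06] turn [1.00e-04 5.67e-01 1.00e-04] tcp [ 0.5051 -0.1814  0.1848] F [ 0.1  0.3 -2.9] gap 0.269 q [-0.55  0.5   1.72  0.    0.93  0.68]
```

View pics/w7.png

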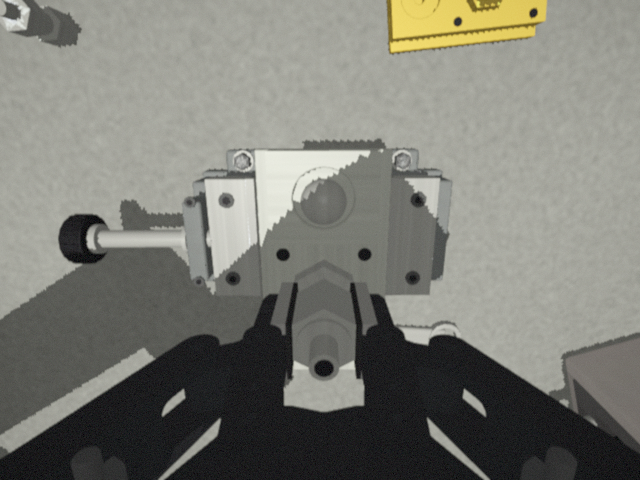

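View pics/side7.png

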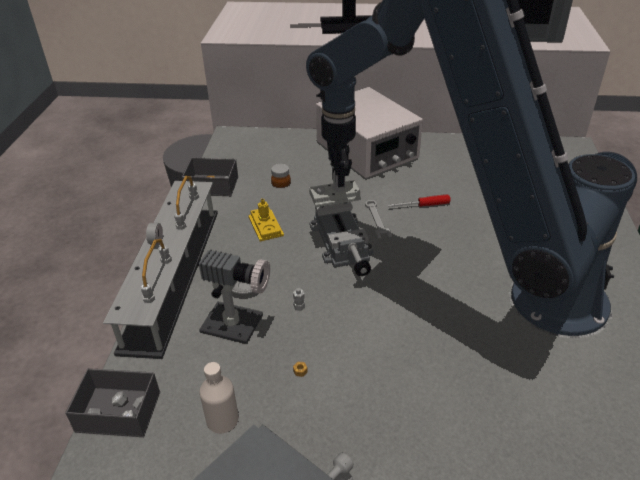

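View pics/top7.png

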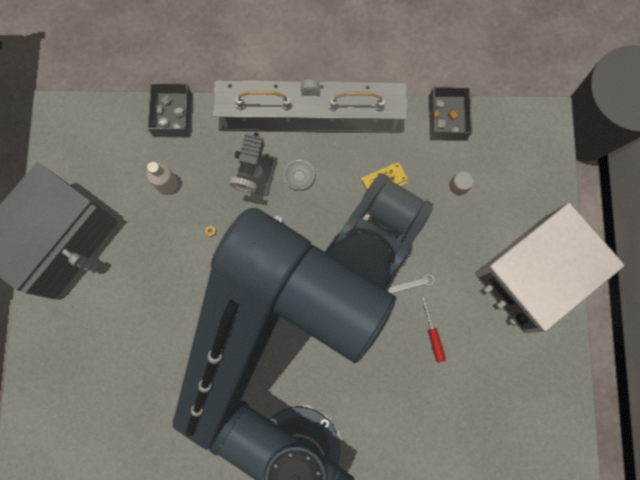

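Run:
```python
from h import *
np.set_printoptions(precision=4,suppress=True)
pts=[]
for n in ['top0','side0']:
    s=load(n); w=cloud(s); f=s['frame'].astype(int); 
    box=(w[...,0]>.58)&(w[...,0]<.82)&(w[...,1]>.04)&(w[...,1]<.24)
    z=w[...,2]
    top=box&(z>.176)&(z<.19)&(f.max(-1)<130)&(w[...,0]>.665)
    P=w[top][:,:2]; print(n,'housing top',top.sum(),'z',np.median(w[top][:,2]),cv2.minAreaRect((P*1000).astype(np.float32)))
    ring=box&(z>.12)&(z<.2)&(f[...,0]>f[...,2]+6)&(f[...,0]>80)&(w[...,0]<.67)
    Q=w[ring]; print('ring',ring.sum(),Q.min(0),Q.max(0),np.median(Q,0))
    ax=cv2.fitLine((w[top][:,:2]).astype(np.float32),cv2.DIST_HUBER,0,.001,.001).ravel(); print('axis',ax,np.arctan(ax[1]/ax[0]))
    m=(ring*255).astype(np.uint8); cv2.imwrite('pics/m_%s.png'%n,m)
    np.save('pics/ring_%s.npy'%n,Q)
for yaw in (-.2,-.22,-.24):
    for n in ['top0','side0']:
        Q=np.load('pics/ring_%s.npy'%n); ex=np.array([np.cos(yaw),np.sin(yaw),0]);ey=np.array([-np.sin(yaw),np.cos(yaw),0])
        print(yaw,n,'ex',np.percentile(Q@ex,[1,5,10,25,50,75,95,99]),'ey',np.percentile(Q@ey,[1,99]),'z',np.percentile(Q[:,2],[1,99]))
s=load('side0');f=s['frame'][230:300,225:285,::-1]; cv2.imwrite('pics/s0r.png',cv2.resize(f,(516,602),interpolation=cv2.INTER_CUBIC))
s=load('top0');f=s['frame'][125:200,220:280,::-1]; cv2.imwrite('pics/t0r.png',cv2.resize(f,(480,600),interpolation=cv2.INTER_CUBIC))
```

```text
top0 housing top 551 z 0.18085009739951918 ((708.703857421875, 123.06875610351562), (45.41627883911133, 89.14918518066406), 77.45979309082031)
ring 325 [0.6204 0.1082 0.1278] [0.6693 0.1744 0.1967] [0.6331 0.1403 0.1761]
axis [ 0.9735 -0.2288  0.7134  0.1223] -0.23080012
side0 housing top 692 z 0.18190810846431654 ((710.2452392578125, 124.59806823730469), (51.54350662231445, 93.67191314697266), 78.71194458007812)
ring 329 [0.6242 0.1125 0.1291] [0.6528 0.1758 0.1958] [0.6382 0.1524 0.1773]
axis [ 0.9738 -0.2272  0.7152  0.1265] -0.22925228
-0.2 top0 ex [0.5859 0.5865 0.5868 0.588  0.5918 0.5962 0.607  0.6164] ey [0.2317 0.2945] z [0.1288 0.1956]
-0.2 side0 ex [0.5891 0.5899 0.5902 0.5915 0.5947 0.5991 0.6036 0.6068] ey [0.238 0.299] z [0.1331 0.1947]
-0.22 top0 ex [0.5806 0.5812 0.5814 0.5826 0.5862 0.5909 0.6016 0.6107] ey [0.2436 0.3062] z [0.1288 0.1956]
-0.22 side0 ex [0.5838 0.5844 0.5849 0.5861 0.5891 0.5934 0.5979 0.6011] ey [0.2497 0.3108] z [0.1331 0.1947]
-0.24 top0 ex [0.5748 0.5753 0.5759 0.5769 0.5806 0.5856 0.5959 0.6047] ey [0.2554 0.3178] z [0.1288 0.1956]
-0.24 side0 ex [0.5781 0.5786 0.5792 0.5803 0.5832 0.5874 0.5919 0.5952] ey [0.2614 0.3224] z [0.1331 0.1947]
```

View pics/s0r.png

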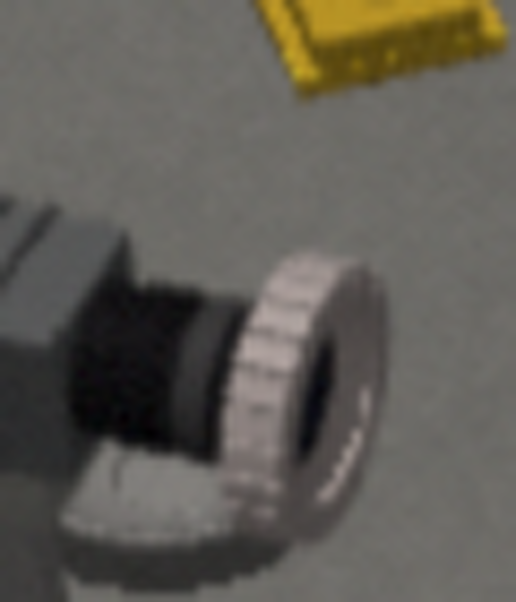

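View pics/t0r.png

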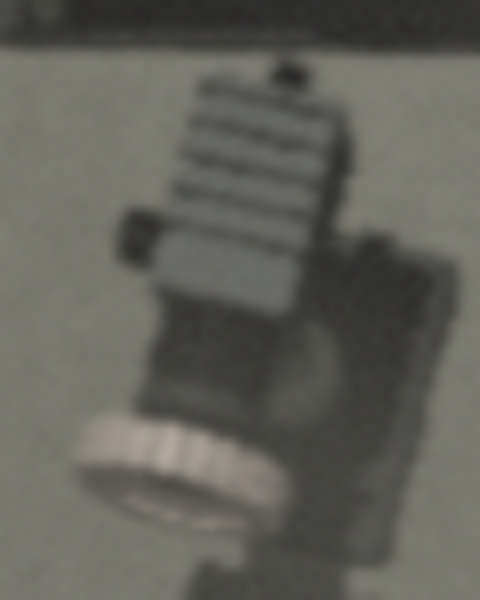

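```bash
python3 -m handwheel '[-0.03,0,-0.2,0,0,0,1.5, -0.1,0,-0.6,0,0,0,1.5, -0.2,0,-1.2,0,0,0,1.5, -0.33,0,-2.0,0,0,0,1.5, -0.49,0,-3.0,0,0,0,1.5, -0.69,0,-4.2,0,0,0,1.5, -0.88,0,-5.4,0,0,0,1.5, -1.08,0,-6.6,0,0,0,1.5, -1.27,0,-7.8,0,0,0,1.5, -1.47,0,-9.0,0,0,0,1.5]'
python3 -m handwheel '[-0.2,0,-1.2,0,0,0,1.5, -0.39,0,-2.4,0,0,0,1.5, -0.59,0,-3.6,0,0,0,1.5, -0.78,0,-4.8,0,0,0,1.5, -0.98,0,-6.0,0,0,0,1.5, -1.17,0,-7.2,0,0,0,1.5, -1.37,0,-8.4,0,0,0,1.5, -1.56,0,-9.6,0,0,0,1.5, -1.76,0,-10.8,0,0,0,1.5, -1.96,0,-12.0,0,0,0,1.5]'
python3 -m handwheel '[-0.2,0,-1.2,0,0,0,1.5, -0.39,0,-2.4,0,0,0,1.5, -0.59,0,-3.6,0,0,0,1.5, -0.77,0,-4.7,0,0,0,1.5, -0.93,0,-5.7,0,0,0,1.5, -1.08,0,-6.6,0,0,0,1.5, -1.21,0,-7.4,0,0,0,1.5, -1.3,0,-8.0,0,0,0,1.5, -1.36,0,-8.4,0,0,0,1.5, -1.39,0,-8.6,0,0,0,1.5]'
python3 -c "
from h import *
delta([.4385,.186,.1848],-1.796)
snap('wrist','w8')
"
```

```text
t: 12.13
tcp_pos: [0.4886, -0.0902, 0.1849]
tool_rot: [-0.12, 0.697, -0.697, 0.12]
force: [0.2, 0.6, -4.4]
finger_gap: 0.26
t: 12.97
tcp_pos: [0.4671, 0.0291, 0.1848]
tool_rot: [0.12, -0.697, 0.697, -0.12]
force: [0.4, -0.6, -2.9]
finger_gap: 0.268
t: 13.8
tcp_pos: [0.4516, 0.1141, 0.1848]
tool_rot: [0.12, -0.697, 0.697, -0.12]
force: [1.0, -0.0, -2.8]
finger_gap: 0.267
t 13.8 shift cm [-1.17  0.   -7.21] turn [-0.000e+00  5.665e-01 -1.000e-04] tcp [0.4516 0.1141 0.1848] F [ 1.  -0.  -2.8] gap 0.267 q [ 0.01  0.42  1.89 -0.    0.84  1.24]
```

View pics/w8.png

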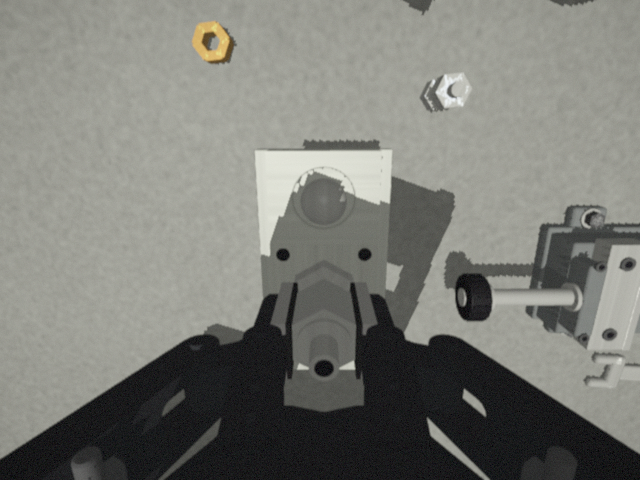

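```bash
python3 -m handwheel '[-0.05,0,-0.3,0,0,0,1.5, -0.15,0,-0.9,0,0,0,1.5, -0.28,0,-1.7,0,0,0,1.5, -0.42,0,-2.6,0,0,0,1.5, -0.57,0,-3.5,0,0,0,1.5, -0.72,0,-4.4,0,0,0,1.5, -0.88,0,-5.4,0,0,0,1.5, -1.02,0,-6.3,0,0,0,1.5, -1.12,0,-6.9,0,0,0,1.5, -1.17,0,-7.2,0,0,0,1.5]'
python3 -m handwheel '[0,0,0,0,0.02,0,1.5, 0,0,0,0,0.06,0,1.5, 0,0,0,0,0.12,0,1.5, 0,0,0,0,0.19,0,1.5, 0,0,0,0,0.27,0,1.5, 0,0,0,0,0.35,0,1.5, 0,0,0,0,0.43,0,1.5, 0,0,0,0,0.50,0,1.5, 0,0,0,0,0.545,0,1.5, 0,0,0,0,0.567,0,1.5]'
python3 -m handwheel '[0,0,0,0,0,0,1.5, 0,0,0,0,0,0,1.5]'
python3 -c "
from h import *
delta([.497,.172,.1848],-1.796)
snap('wrist','w9');snap('top','top9');snap('side','side9')
"
```

```text
t: 14.68
tcp_pos: [0.4382, 0.1866, 0.1848]
tool_rot: [-0.12, 0.697, -0.697, 0.12]
force: [0.5, -0.5, -3.4]
finger_gap: 0.264
t: 15.52
tcp_pos: [0.4387, 0.185, 0.1848]
tool_rot: [-0.081, -0.702, 0.703, 0.081]
force: [0.5, -0.1, -2.7]
finger_gap: 0.265
t: 15.68
tcp_pos: [0.4387, 0.1852, 0.1848]
tool_rot: [-0.08, -0.703, 0.703, 0.08]
force: [0.2, -0.7, -3.5]
finger_gap: 0.265
t 15.6833 shift cm [-5.98  0.   -0.02] turn [-0.     -0.0007 -0.    ] tcp [0.4387 0.1852 0.1848] F [ 0.2 -0.7 -3.5] gap 0.265 q [ 0.16  0.43  1.86 -0.    0.85  1.96]
```

View pics/w9.png

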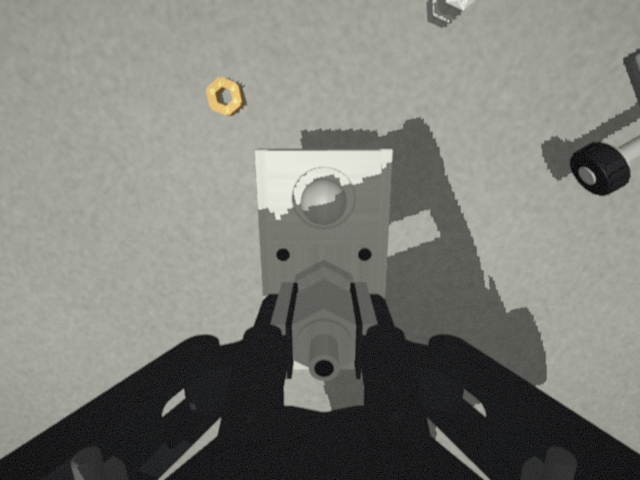

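View pics/side9.png

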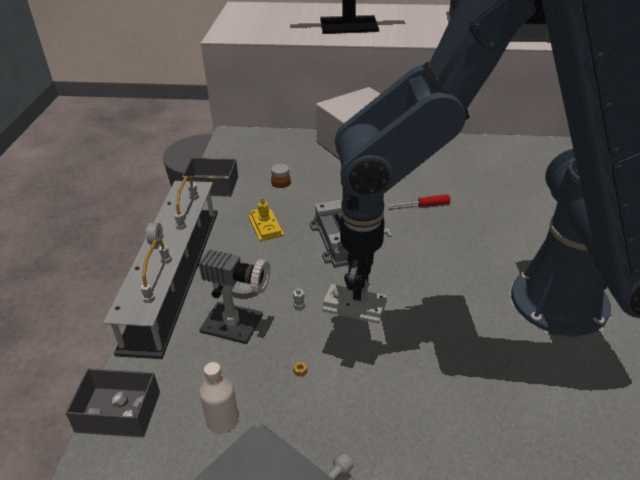

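```bash
python3 -m handwheel '[-0.2,0,0,0,0,0,1.5, -0.6,0,0,0,0,0,1.5, -1.2,0,0,0,0,0,1.5, -2.0,0,0,0,0,0,1.5, -2.9,0,0,0,0,0,1.5, -3.8,0,0,0,0,0,1.5, -4.6,0,0,0,0,0,1.5, -5.3,0,0,0,0,0,1.5, -5.7,0,0,0,0,0,1.5, -5.9,0,0,0,0,0,1.5]'
python3 -m handwheel '[0,0,0,0,0,0,1.5, 0,0,0,0,0,0,1.5, 0,0,0,0,0,0,1.5]'
python3 -c "
from h import *
delta([.497,.172,.1848],-1.796)
snap('wrist','w10');snap('top','top10');s=snap('side','side10')
cv2.imwrite('pics/s10a.png',cv2.resize(s['frame'][220:340,220:380,::-1],(800,600),interpolation=cv2.INTER_CUBIC))
s=load('top10');cv2.imwrite('pics/t10a.png',cv2.resize(s['frame'][125:245,190:350,::-1],(800,600),interpolation=cv2.INTER_CUBIC))
"
```

```text
t: 16.67
tcp_pos: [0.497, 0.1719, 0.1847]
tool_rot: [0.08, 0.703, -0.703, -0.08]
force: [0.6, 0.5, -3.0]
finger_gap: 0.268
t: 16.92
tcp_pos: [0.4954, 0.1723, 0.1847]
tool_rot: [-0.079, -0.703, 0.703, 0.08]
force: [0.1, -0.1, -2.8]
finger_gap: 0.264
t 16.9167 shift cm [-0.16 -0.01 -0.01] turn [-0.0003 -0.0008  0.001 ] tcp [0.4954 0.1723 0.1847] F [ 0.1 -0.1 -2.8] gap 0.264 q [0.12 0.48 1.75 0.   0.91 1.92]
```

View pics/w10.png

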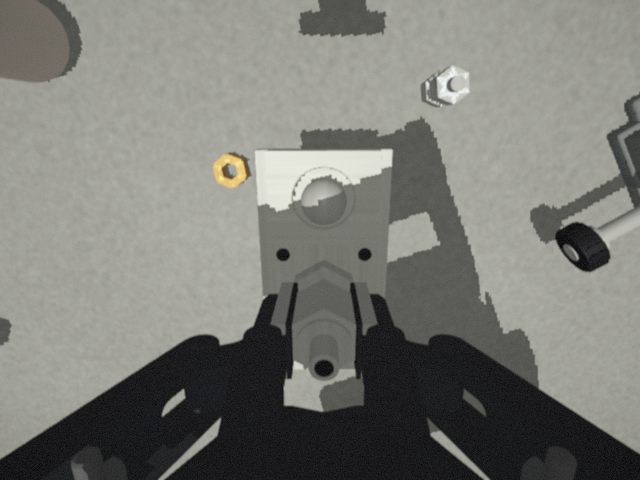

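View pics/s10a.png

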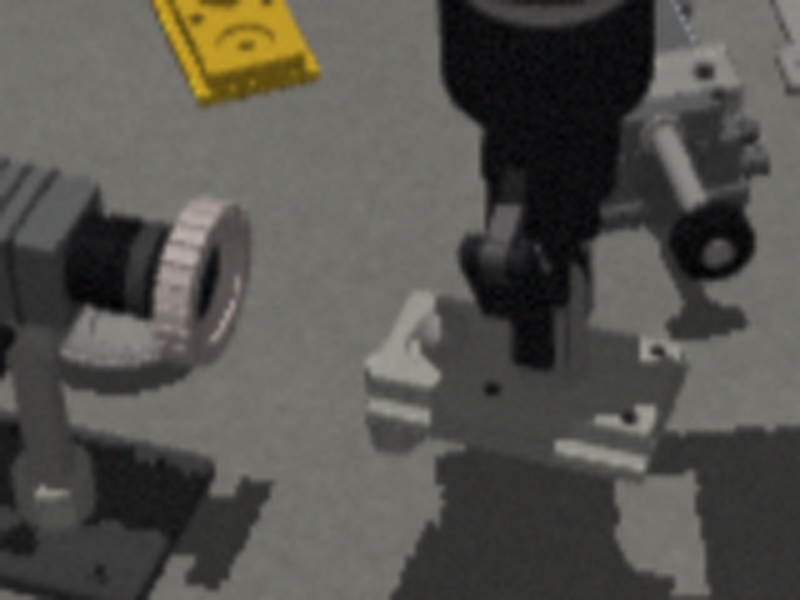

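View pics/t10a.png

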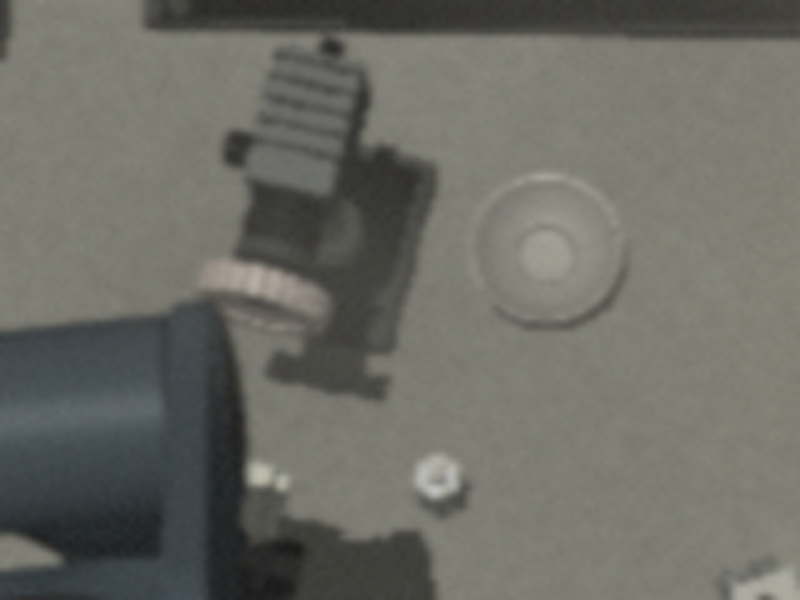

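Run:
```python
from h import *
np.set_printoptions(precision=4,suppress=True)
yaw=-.225
ex=np.array([np.cos(yaw),np.sin(yaw),0]);ey=np.array([-np.sin(yaw),np.cos(yaw),0]);ez=np.array([0,0,1.])
st=manip.sense(); tcp=st['tcp_pos']; T=R.from_quat(st['tool_rot']).as_matrix(); print(T)
nut=tcp+[0,0,.0011]
px=-T[:,0]; py=-T[:,2]; pz=-T[:,1]
s=load('side10')
c=lambda x,y:np.array([220+(x+.5)/5-.5,220+(y+.5)/5-.5])
for n,l,m in [('h1',(.0177,.0186,-.031),(491,388)),('h2',(-.036,-.0186,-.031),(657,350)),('h3',(-.036,.0186,-.031),(629,417)),('c+-',(.065,-.025,-.031),(425,290)),('c++',(.065,.025,-.031),(370,362)),('c-+',(-.045,.025,-.031),(655,445)),('c--',(-.045,-.025,-.031),(686,362))]:
    P=nut+l[0]*px+l[1]*py+l[2]*pz; q=proj(s,P); m=c(*m); d=onz(s,*m,P[2])-P
    print(n,P,'pred',q,'meas',m,'bias world mm ex,ey',1000*d@ex,1000*d@ey)
for n in ['side0','side10','top0','top10']:
    s=load(n); w=cloud(s)
    box=(w[...,0]>.58)&(w[...,0]<.66)&(w[...,1]>.09)&(w[...,1]<.19)&(w[...,2]>.12)&(w[...,2]<.205)
    box&=(s['frame'].max(-1)>55)
    Q=w[box]; h,e=np.histogram(Q@ex,bins=np.arange(.568,.612,.002)); print(n,box.sum(),dict(zip(np.round(e[:-1],3).tolist(),h.tolist())))
    f0=np.percentile(Q@ex,2); F=Q[(Q@ex)<f0+.006]
    print('  front ex',np.median(F@ex),'n',len(F),'ey',np.percentile(F@ey,[0,2,98,100]),'z',np.percentile(F[:,2],[0,2,98,100]))
```

```text
[[-0.9746 -0.0004 -0.224 ]
 [ 0.224  -0.     -0.9746]
 [ 0.0004 -1.      0.0001]]
h1 [0.5171 0.1865 0.1549] pred [319.4554 297.4445] meas [317.8 297.2] bias world mm ex,ey 3.19820227912097 0.29221187742349847
h2 [0.4564 0.1622 0.155 ] pred [352.2749 290.1734] meas [351.  289.6] bias world mm ex,ey 2.7672049627061504 -0.8093330096275941
h3 [0.4647 0.1985 0.155 ] pred [346.7523 303.3733] meas [345.4 303. ] bias world mm ex,ey 2.690281626240206 -0.2022728158522492
c+- [0.5534 0.1334 0.1549] pred [303.6052 277.5455] meas [304.6 277.6] bias world mm ex,ey -1.9187977893251762 -0.4211346151557923
c++ [0.5646 0.1821 0.1549] pred [294.7674 294.5746] meas [293.6 292. ] bias world mm ex,ey 4.567441599876495 -5.9611932916392485
c-+ [0.4574 0.2067 0.155 ] pred [350.4302 306.7245] meas [350.6 308.6] bias world mm ex,ey -1.651420433114264 4.574711846086834
c-- [0.4462 0.158  0.155 ] pred [357.7215 288.9149] meas [356.8 292. ] bias world mm ex,ey -0.613829418303723 8.703567004206505
side0 503 {0.568: 0, 0.57: 0, 0.572: 0, 0.574: 0, 0.576: 0, 0.578: 0, 0.58: 2, 0.582: 126, 0.584: 89, 0.586: 62, 0.588
[... 529 characters left out ...]
2 0.1306 0.1935 0.1962]
top0 396 {0.568: 0, 0.57: 0, 0.572: 0, 0.574: 0, 0.576: 0, 0.578: 30, 0.58: 71, 0.582: 50, 0.584: 26, 0.586: 38, 0.588: 33, 0.59: 23, 0.592: 23, 0.594: 6, 0.596: 1, 0.598: 7, 0.6: 11, 0.602: 12, 0.604: 20, 0.606: 11, 0.608: 12, 0.61: 8}
  front ex 0.5813085637578432 n 170 ey [0.2461 0.2473 0.3084 0.3119] z [0.1279 0.1317 0.1941 0.1958]
top10 388 {0.568: 0, 0.57: 0, 0.572: 0, 0.574: 0, 0.576: 0, 0.578: 28, 0.58: 73, 0.582: 36, 0.584: 38, 0.586: 28, 0.588: 37, 0.59: 22, 0.592: 24, 0.594: 7, 0.596: 0, 0.598: 6, 0.6: 13, 0.602: 14, 0.604: 14, 0.606: 17, 0.608: 13, 0.61: 7}
  front ex 0.5812202011244559 n 153 ey [0.2463 0.2475 0.3084 0.311 ] z [0.1295 0.1313 0.1928 0.1946]
```

Run:
```python
from h import *
np.set_printoptions(precision=4,suppress=True)
yaw=-.225
ex=np.array([np.cos(yaw),np.sin(yaw),0]);ey=np.array([-np.sin(yaw),np.cos(yaw),0])
# spare nut by colour in all three, at mid height
for n in ['w8','w9','w10','top0','side0']:
    s=load(n); hsv=cv2.cvtColor(s['frame'],cv2.COLOR_RGB2HSV); m=cv2.inRange(hsv,(12,120,90),(28,255,255))
    k,l,st,ce=cv2.connectedComponentsWithStats(m); w=cloud(s)
    for i in range(1,k):
        if st[i,4]>15:
            x,y,a,b=st[i,:4]; u,v=x+(a-1)/2,y+(b-1)/2; p=onz(s,u,v,.010)
            if abs(p[0]-.55)<.05 and abs(p[1]-.238)<.05: print(n,st[i],'centre',u,v,p,p@ex,p@ey)
for n in ['w9','w10']:
  s=load(n); cv2.imwrite('pics/%su.png'%n,cv2.resize(s['frame'][0:150,360:560,::-1],(800,600),interpolation=cv2.INTER_CUBIC))
```

```text
w8 [193  22  40  41 884] centre 212.5 42.0 [0.5514 0.239  0.01  ] 0.48417040763383806 0.3559684925655971
w9 [207  78  37  37 627] centre 225.0 96.0 [0.5512 0.2392 0.01  ] 0.48399558852227986 0.3561242874937707
w10 [214 154  35  33 472] centre 231.0 170.0 [0.5513 0.2389 0.01  ] 0.484078677175279 0.3558307557474268
top0 [206 226  10  10  59] centre 210.5 230.5 [0.5515 0.2372 0.01  ] 0.4846689863045462 0.3542977526575736
side0 [293 362  14  11 102] centre 299.5 367.0 [0.555  0.2372 0.01  ] 0.4881234422618105 0.3550786613821978
```

View pics/w10u.png

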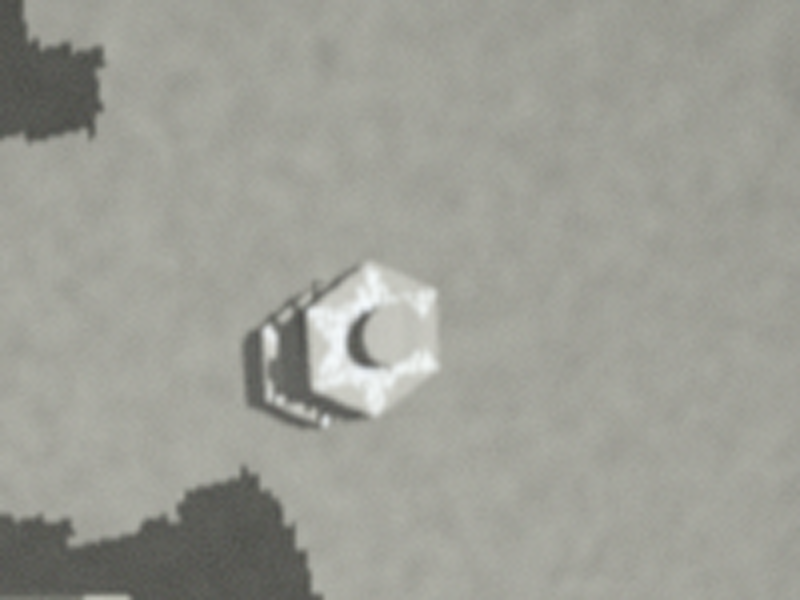

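```bash
python3 -m handwheel '[-0.02,0,-0.05,0,0,0,1.5, -0.05,-0.01,-0.1,0,0,0,1.5, -0.05,-0.02,-0.15,0,0,0,1.5, -0.05,-0.02,-0.15,0,0,0,1.5, -0.05,-0.02,-0.15,0,0,0,1.5, -0.05,-0.02,-0.15,0,0,0,1.5, -0.05,-0.02,-0.15,0,0,0,1.5, -0.05,-0.02,-0.15,0,0,0,1.5, -0.05,-0.02,-0.15,0,0,0,1.5, -0.05,-0.02,-0.15,0,0,0,1.5]'
python3 - <<'E'
from h import *
np.set_printoptions(precision=4,suppress=True)
yaw=-.225
ex=np.array([np.cos(yaw),np.sin(yaw),0]);ey=np.array([-np.sin(yaw),np.cos(yaw),0])
delta([.497,.172,.185],-1.796)
p=manip.sense()['tcp_pos'];print(p@ex,p@ey, manip.sense()['qd'])
s=snap('wrist','w11');w=cloud(s)
b=onz(s,323,200,.162);print('ball',b,b@ex,b@ey,w[200,323])
for uv in [(275,165),(375,165),(275,240),(375,240)]: print(uv,w[uv[1]-2:uv[1]+3,uv[0]-2:uv[0]+3,2].mean())
snap('top','top11');snap('side','side11')
E
```

```text
t: 17.9
tcp_pos: [0.4969, 0.1735, 0.185]
tool_rot: [0.08, 0.703, -0.703, -0.08]
force: [0.3, -0.1, -2.5]
finger_gap: 0.269
t 17.9 shift cm [-0.04  0.    0.14] turn [ 0.    -0.001  0.   ] tcp [0.4969 0.1735 0.185 ] F [ 0.3 -0.1 -2.5] gap 0.269 q [0.12 0.49 1.74 0.   0.91 1.92]
0.4456927437058225 0.27999265221022496 [-0.0003 -0.001   0.0005 -0.0005 -0.0021 -0.0039]
ball [0.5402 0.1637 0.162 ] 0.4900093997267385 0.2801261755612377 [0.5416 0.1634 0.1696]
(275, 165) 0.15529935924819266
(375, 165) 0.15532022579968335
(275, 240) 0.15556231757142347
(375, 240) nan
```

View pics/w11.png

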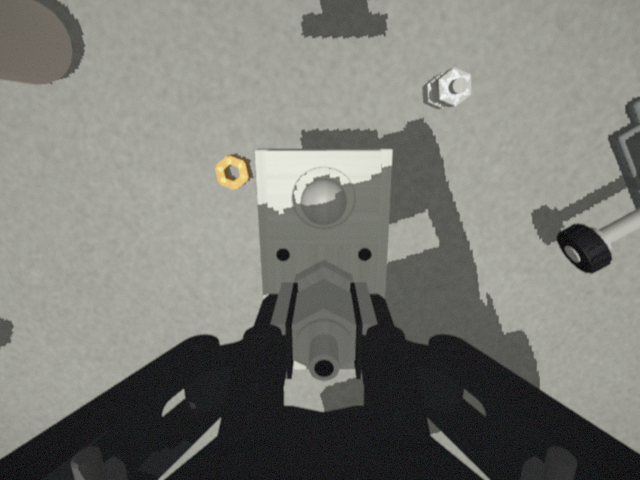

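View pics/top11.png

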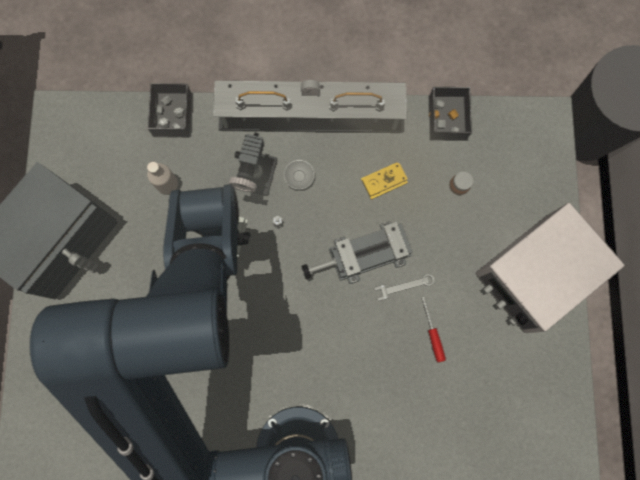

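```bash
python3 -m handwheel '[0,0,0,0,0,0,1.5, 0,0,0,0,0,0,1.5, 0,0,0,0,0,0,1.5]'; python3 -c "
from station import manip
print(manip.sense()['qd'],manip.sense()['tcp_pos']); print(manip.sign_off())"
```

```text
t: 18.3
tcp_pos: [0.4969, 0.1735, 0.185]
tool_rot: [-0.08, -0.703, 0.703, 0.08]
force: [-0.5, 0.8, -2.3]
finger_gap: 0.265
[ 0.0002109   0.00035019 -0.00135115 -0.00012764 -0.00115839 -0.00010909] [0.49690751 0.17352897 0.18504209]
the job is handed in; nothing more can be done
None
```

The job is handed in at 18.3 s, with the plate held still in the gripper in front of the inspection camera. No verdict came back.

**What I did:** I pulled the knob to open the jaw about 38 mm and left it there. I then gripped the plate's nut, slid the plate 19 mm along the bed to clear the lip, lifted it and carried it slowly to the camera. The ball end faces the lens, so the fitting is behind the ball.

**Last checks:**
- **Ball:** The last wrist picture shows it still seated, at the same pixels as when I lifted it. I estimate it within about 1 mm of the focus point along and across the lens axis. Its height of 160 mm comes from the arm's pose and the given sizes.
- **Plate and arm:** The three plate-top points that gave a depth reading agree to 0.3 mm, so the plate is level. A fourth point gave no reading. The joints are still and the grip is firm.
- **Bench:** The last top picture shows the jaw open and nothing else moved.

**What disagreed:** The side and top cameras placed the ring light about 3–4 mm apart. I corrected each with points that the wrist camera and the arm had fixed. The two then agreed to about 1 mm, but I allowed for one direction of the side camera's error by reasoning rather than measuring it. The wrist camera could not see the ring, so I have no direct check of the gap between ball and lens. Plate corners picked from the side view were up to 9 mm off, so I left them out and used the plate's screw holes.

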